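Load a return spring in a ratchet spring tester

ROBOT

A 6-joint arm with a two-finger parallel gripper is mounted at the origin on the work surface. World frame = base frame: x ahead of the robot, y to its left, z up, the work surface at z = 0. Lengths are in m, angles in rad, forces in N, time in s.
With the tool pointing down it reaches from about 0.375 to 0.9 m from the base axis. Payload 3.1 kg.
Tool frame: the origin (TCP) lies between the finger pads; the fingertips stand 11 mm ahead of it and the grasp point (between the pads) lies 8 mm behind it; z points along the fingers, y is the direction in which the jaws open and shut (so a half turn about z gives the same grasp; the last joint's range is limited). The gripper opens to 85 mm and grips with 20 to 120 N. Pads are 22 mm wide; open, the fingers measure 114 mm over their backs; the gripper's body (76 mm by 85 mm) begins 54 mm behind the grasp point. The pads swing forward as they close: fully open they stand 13 mm farther back than shut.
Start: joints at [1.04, 0.527, 1.433, -0, 1.181, -0.178], TCP at [0.215, 0.587, 0.242] pointing down, gripper open.
Joint ranges: [-3.08, 3.08], [-0.75, 2.2], [0.22, 2.44], [-1.43, 4.57], [0, 2.65], [-2.85, 2.85]. Speed limits (rad/s): [2.79, 2.79, 3.14, 3.14, 3.14, 3.14].

INTERFACE

Orientations are given as a unit quaternion [x, y, z, w].
In Python, from station import manip gives the robot as it stands.
- The arm moves only by the tool move_arm, never from a script. Its argument "deltas" is a list of rows, each a list of 5 numbers: the shift along the tool's x, y, z in units of 40 cm (1.0 is 40 cm), then the turn about the tool's z in units of 0.5 rad (1.0 is 0.5 rad), then the opening in per cent of the stroke, from 0 (shut) to 100 (fully open). In form: [[x, y, z, twist, grip], ...]. A call has exactly 8 rows; each row is the pose to reach, as a shift and turn from the pose commanded when the call began, along the tool's axes at that moment; what a row does not reach only later rows make up. A row lasts 1/12 s, in which the tool goes at most 41.7 mm and 7.16 degrees, less where a joint would pass 70% of its speed; a pose out of reach is approached as far as the arm can. A call with a number of a shift or a turn outside -1 to 1 is refused whole. A call with a gripper value outside its range is refused whole. The fingers move at their own pace and stop on an object; "force" is the grip in N (left out, the last holds). Time passes only in rows, so rows that repeat a pose let the fingers close, or fill a call up. It gives the time, the measured TCP pose, the force and the opening at its end, in the units of the state.
- manip.sense(): the state, without advancing time (a new reading comes with each control period).
- manip.snapshot(name): name is "side" or "top" or "wrist"; returns (picture, depth): 480x640x3 uint8, red, green, blue; 480x640 float32, m along the optical axis (not along the pixel's ray), 0 where there is no reading.
- manip.get_calibration(name): a dict with "vfov" (degrees; the focal length in pixels is half the picture's height over the tangent of half this angle, whatever the lens; pixels are square), "cx", "cy" (the principal point, pixels), "pose" (4x4, takes a point from camera to world coordinates). Camera axes: x right, y down, z forward; pixel columns grow to the right and rows downward; lengths in m; the calibration is good to about 2 mm. The wrist camera is an equidistant fisheye: a pixel r from the principal point sees the ray r / f radians off the axis. A picture is of the moment at which its call begins: read the wrist's pose just before it. get_calibration takes no time and is no camera call; for the wrist camera it gives the pose at the moment of the call.
- manip.sign_off(): hands the job in, once; it reports no verdict.
The state is a dict: "t": time; "q": joint angles; "qd": joint speeds; "tau": joint torques, N m; "tcp_pos": TCP position; "tool_rot": TCP orientation; "force": force on the tool from outside, world axes, zero at the start; "ft_torque": the same for the moment, N m; "finger_gap": opening from 0.0 (shut) to 1.0 (fully open).
Only numpy, scipy, OpenCV 4.12 (cv2) and the standard library are available. Lean on these libraries where they do the work, as an engineer would, in place of code of your own. Each camera call takes 0.05 s, during which the arm holds its last target.

TASK

First push the carriage with the spring fully home under the raised press plate, then take the grey stop block out from under the pawl's tail and stand it upright on the table clear of the tester. Then press the pawl's tail down so that the pawl lifts out of the ratchet wheel and the weighted plate comes down slowly onto the spring, and let the tail go so that the pawl drops back and holds the plate at the tooth that brings its pointer nearest to the level of the brass mark on the gauge post. Leave the other things on the table where they stand.

Things in the scene. Friction and masses are not known exactly. Their poses are not given: they have to be found in the camera images.
- tester: white ratchet spring tester, fixed to the table. Origin: centre of its underside. x points away from the robot, y along its length (robot's left), z up; turned up to 0.25 rad. In this frame (mm): base plate 14 thick, x -105..80, y -193..193; upright frame plate x -30..-18, y -50..100, to z 124; gauge post 8 square at x 68, y -122, to z 150; pedestal x -67..43, y 120..190, top z 60
- wheel (a point): centre of the ratchet wheel: 12 saw teeth, 100 mm diameter, axis along the tester's x, at y 0, z 100. Its drum and a crank are on the far side (+x). The pawl pivots at y 75, z 143 and its nose hooks the wheel's top at y 0; pawl top at z 165
- shuttle (a joint): travel of the spring carriage along the tester's +y, m: starts at 0 to 0.025; 0.07 is fully home against its stop, the spring right under the plate. It slides with 2 N friction and stays where it is left
- tab (a point): middle of the face to push on (-y face, push towards the tester's +y) of the carriage's upright tab: 34 wide (x), 10 thick (y), 14 to 64 mm above the table; this point is 44 mm above the table, 98 mm to the robot's side of the spring's axis. In the tester's frame x -78, y -165 at travel 0, y -95 when home
- block: grey stop block, about 250 g. Origin: underside of its head. Head 32 (x) x 28 (y) x 62 mm tall, to be gripped across y; tongue 24 wide, 46 tall, reaching to x +63 mm. It starts on the tester's pedestal, axes roughly the tester's, tongue tip under the pawl's tail with a 3 mm gap above, so the tail cannot be pressed; drawing it 35 mm along tester -x frees it. Mass centre 10 mm towards the tongue
- pad (a point): middle of the top of the flat pad on the pawl's tail, 36 (x) x 34 (y) x 8 mm, at x 3, y 155, z 117 of the tester when the pawl is in. Press it down from above: the wheel is free from 10 mm down, the stop is 22 mm down (there the pad has also moved 8 mm towards the wheel); it takes 3 to 5 N and springs back when let go
- pawl (a joint): pawl angle, rad: 0 nose fully in between two teeth, above 0.12 clear of the teeth, 0.28 at its stop (tail fully down). A spring drops the nose back
- drum (a joint): angle of ratchet wheel and drum, rad: 0 with the plate fully up, grows as it sinks. One tooth (0.5236 rad) is 10.0 mm of plate travel: with the pawl in, the plate rests only at multiples of 10 mm below its start. When the pawl drops between teeth, the plate sinks on to the next tooth and stops. Turning the drum back by its crank raises the plate tooth by tooth. Lowest: 71 mm down
- pointer (a point): pointer blade on the press plate, on the side away from the robot, 3 mm thick, this point at mid-height; 130 mm above the table at the start, straight over x 60, y -90 of the tester. With the pawl lifted it sinks at roughly 4 to 14 mm/s, slower as the spring loads up; the spring's cap is met after 16 mm. The plate carries a round weight, 54 diameter, top 72 mm above this point
- mark_edge (a point): tip of the brass reference blade, 3 mm thick, clipped on the gauge post beside the pointer; this point at mid-height, 70 to 103 mm above the table. It does not move
- sprayer: white spray bottle, 72 mm diameter, 195 mm tall, standing on the table beyond the low-y end of the tester. Origin: its underside, centre. A bystander
- jar: closed jar with a steel lid, 52 mm diameter, 85 mm tall, on the robot's side of the tester. Origin: its underside, centre. A bystander
- canister: red tapered canister with lid, 72 mm diameter, 106 mm tall, on the robot's side near the carriage end of the tester. Origin: its underside, centre. A bystander
- glovebox: paper box 90 x 160 x 40 mm lying beyond the tester. Origin: its underside, centre. A bystander
- dish: low steel bowl, 68 mm diameter, 28 mm tall, beyond the tester. Origin: its underside, centre. A bystander
- cup: clear cup, 66 mm diameter, 80 mm tall, past the pawl end of the tester on the far side. Origin: its underside, centre. A bystander
- driver: black-handled screwdriver, 170 mm long, lying on the table on the robot's side of the pawl end. Origin: its underside, centre. A bystander (origin in the middle of its length)
There are look-alikes about, which are no part of the job. Leave any blue look-alike of the block alone.

How it is judged:
On the way, in this order (a step that is already met when the one before it is completed fails the run):
1. the spring carriage is fully home while the stop block is still in its place on the pedestal and the plate is up (value of joint shuttle above 0.066 m and height (world z) of block above 0.05 m and value of joint drum below 0.1 rad), for 0.1 s.
2. the stop block stands on the table away from the pawl's tail (height (world z) of block below 0.01 m and horizontal distance between block and pad above 0.08 m and value of joint drum below 0.1 rad), for 0.1 s.
3. the pawl is lifted clear of the teeth (value of joint pawl above 0.12 rad), for 0.2 s.
At the end, for the whole second after the job is handed in: The carriage is within 4 mm of fully home, the pawl is back in between the teeth (under 0.04 rad) and holds the drum still, the pointer is within 6.5 mm in height of the brass mark, and the stop block stands upright and still on the table, at least 80 mm from the pawl's pad (value of joint shuttle above 0.066 m and z of pointer in the frame of mark_edge between -0.0065 and 0.0065 m and value of joint pawl below 0.04 rad and velocity of joint drum between -0.03 and 0.03 rad/s and height (world z) of block below 0.01 m and angle between block's own z axis and vertical below 0.1 rad and horizontal distance between block and pad above 0.08 m and linear speed of block below 0.02 m/s); the robot touches nothing.
It fails at once if a bystander is pushed more than 20 mm (distance of any of sprayer, jar, canister, glovebox, dish, cup, driver from where it was at the start of the episode above 0.02 m).
It fails at once if a standing bystander is tipped (angle between any of sprayer, jar, canister, glovebox, dish, cup's own z axis and vertical above 0.35 rad).
It also fails if it takes over 72 s, if anything falls off the work surface, if the arm or the gripper's body presses on something with over 40 N, if the wrist force passes 120 N, or if a joint passes its speed limit or range.

## Working session

There is one attempt and no reset: what is moved stays moved. The work goes in short steps, Python scripts to look and compute and a tool call to move; the robot and the scene stay as the last step left them, time stands still between calls to the robot, and variables do not carry over. Pictures are saved under pics/ and viewed, and the job is handed in when it is done.

Besides the shell and the picture viewer there is one more tool, called after "Call:" as name(argument=value, ...), one argument or row to a line, values as JSON. move_arm: Moves the arm, as the interface text tells. Its arguments: {"type":"object","properties":{"deltas":{"type":"array","items":{"type":"array","items":{"type":"number"}}},"force":{"type":"number"}},"required":["deltas"]}

```bash
mkdir -p pics; ls
cat > h.py <<'E'
import numpy as np,cv2
from station import manip
def snap(n,tag):
    c=manip.get_calibration(n); im,d=manip.snapshot(n)
    cv2.imwrite(f'pics/{tag}.png',im[:,:,::-1]); np.savez(f'{tag}.npz',d=d,im=im,pose=c['pose'],v=c['vfov'],cx=c['cx'],cy=c['cy'],n=n)
def cloud(tag):
    z=np.load(f'{tag}.npz'); d=z['d'];f=240/np.tan(np.radians(z['v'])/2)
    v,u=np.mgrid[0:480,0:640]; x=(u-z['cx'])/f;y=(v-z['cy'])/f
    if str(z['n'])=='wrist':
        r=np.hypot(x,y);k=np.where(r>1e-9,np.tan(r)/np.maximum(r,1e-9),1);x=x*k;y=y*k
    P=np.stack([x*d,y*d,d],-1)@z['pose'][:3,:3].T+z['pose'][:3,3]
    P[d==0]=np.nan
    return P
E
python3 - <<'E'
from h import *
for n in('side','top','wrist'): snap(n,n+'0')
s=manip.sense();print(s)
for n in('side','top','wrist'):print(n,manip.get_calibration(n))
E
```

```text
pics
{'t': 0.15, 'q': array([ 1.04052735e+00,  5.28265908e-01,  1.43361929e+00,  9.20451095e-06,
        1.18141256e+00, -1.78491292e-01]), 'qd': array([ 0.00138281, -0.00222503, -0.00181105, -0.00055152,  0.00043385,
        0.00079971]), 'tau': array([ 6.84319366e-04, -4.42745340e+01, -1.78276205e+01, -2.15661403e-04,
        5.60916087e-03, -2.73998927e-05]), 'tcp_pos': array([0.21504253, 0.58626669, 0.24154665]), 'tool_rot': array([ 1.74984994e-01,  9.84570731e-01, -7.98095258e-04, -2.99833693e-04]), 'force': array([ 0.10210778, -0.37641943, -0.18254535]), 'ft_torque': array([0.01964199, 0.02020432, 0.03402686]), 'finger_gap': 0.9998512455115038}
side {'vfov': 57.149797777096815, 'cx': 308.684521830176, 'cy': 231.8584211711322, 'pose': array([[ 0.94740352, -0.20867949,  0.24265085,  0.34568836],
       [-0.31979722, -0.64689052,  0.6922878 , -0.59479828],
       [ 0.01250227, -0.73347497, -0.67960148,  0.73238655],
       [ 0.        ,  0.        ,  0.        ,  1.        ]])}
top {'vfov': 52.11622374479794, 'cx': 315.6346020312708, 'cy': 242.31433885815846, 'pose': array([[-0.00272878, -0.99912017,  0.0418501 ,  0.53016358],
       [-0.99956268,  0.00395749,  0.02930516,  0.00688904],
       [-0.029445  , -0.04175183, -0.99869404,  1.08220423],
       [ 0.        ,  0.        ,  0.        ,  1.        ]])}
wrist {'vfov': 65.70646984690485, 'cx': 321.4261970601558, 'cy': 241.15668976082256, 'pose': array([[ 0.34568783,  0.90569381,  0.24539488,  0.15387677],
       [ 0.93834798, -0.33317503, -0.09218172,  0.60911039],
       [-0.00172897,  0.26213189, -0.96503051,  0.37348487],
       [ 0.        ,  0.        ,  0.        ,  1.        ]])}
```

View pics/top0.png

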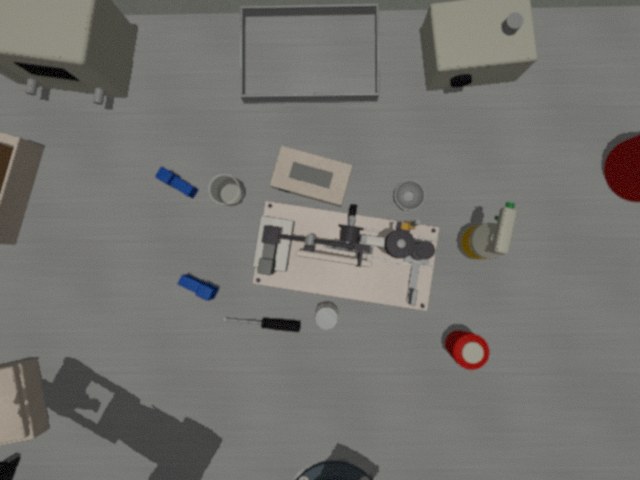

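View pics/side0.png

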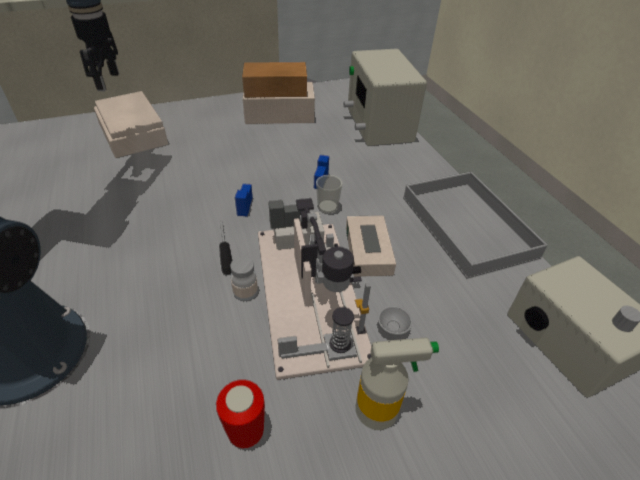

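View pics/wrist0.png

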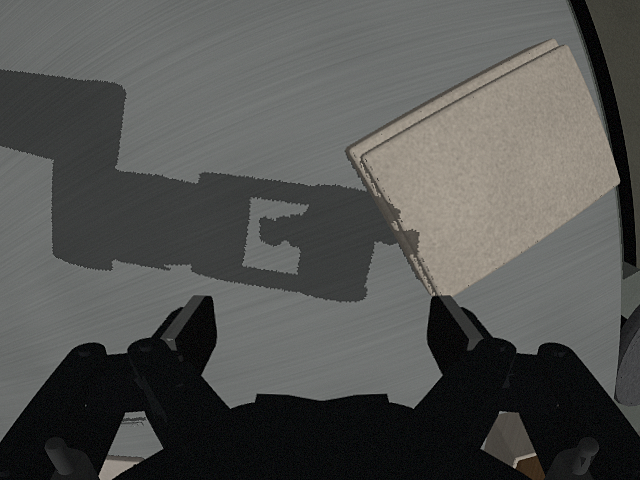

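The top view shows the tester at pixels x 254–439, y 203–308, the block on its pedestal at about (268,250), and the canister at (470,350). The jar is at (326,316) and the sprayer at (485,240). Next I fit the tester frame from the clouds.

```bash
cat > fit.py <<'E'
from h import *
P=cloud('top0'); im=np.load('top0.npz')['im']
z=P[...,2]
v,u=np.mgrid[0:480,0:640]
roi=(u>245)&(u<447)&(v>195)&(v<315)
m=roi&(abs(z-.014)<.005)&(im.min(-1)>0)
t=roi&(z<.007); print('table z med',np.nanmedian(z[t]), 'plate', np.nanmedian(z[m]))
mm=(m*255).astype(np.uint8); mm=cv2.morphologyEx(mm,cv2.MORPH_OPEN,np.ones((3,3)))
m=mm>0
r=cv2.minAreaRect((P[m][:,:2]*1000).astype(np.float32));print(r)
E
python3 fit.py
python3 - <<'E'
import cv2
for n,(a,b,c,d) in dict(top=(195,325,235,455),side=(190,385,200,400)).items():
    i=cv2.imread(f'pics/{n}0.png')[a:b,c:d]
    k=min(800/i.shape[1],600/i.shape[0]); cv2.imwrite(f'pics/{n}0c.png',cv2.resize(i,None,fx=k,fy=k,interpolation=cv2.INTER_CUBIC))
E
```

```text
table z med -0.001012168541169478 plate 0.012981592109191586
((576.0315551757812, -30.352615356445312), (384.42926025390625, 244.57009887695312), 81.12783813476562)
```

View pics/top0c.png

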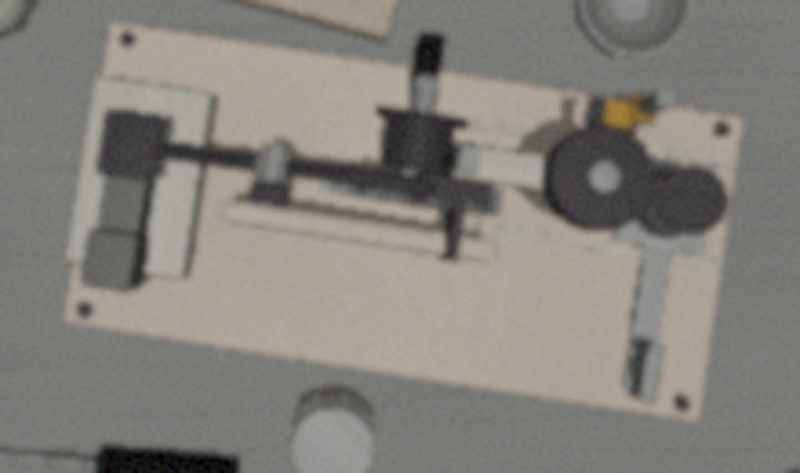

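View pics/side0c.png

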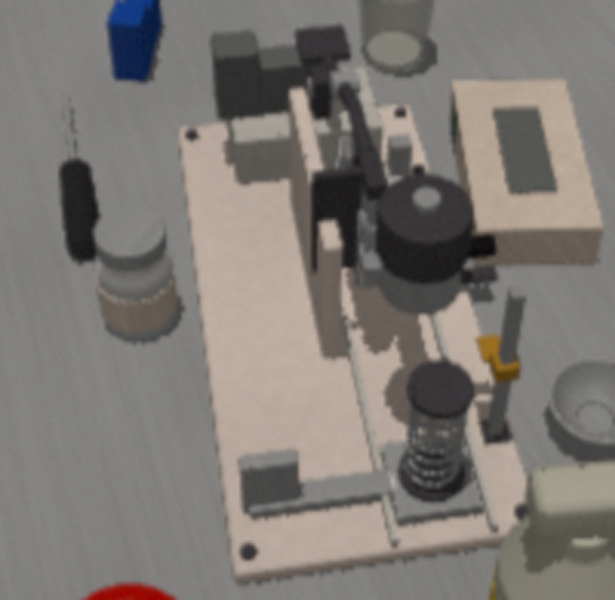

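```bash
cat >> h.py <<'E'
def ray(tag,u,v,z0):
    z=np.load(f'{tag}.npz');f=240/np.tan(np.radians(z['v'])/2)
    x=(u-z['cx'])/f;y=(v-z['cy'])/f
    if str(z['n'])=='wrist':
        r=np.hypot(x,y);k=np.tan(r)/r;x*=k;y*=k
    d=z['pose'][:3,:3]@np.array([x,y,1]);o=z['pose'][:3,3]
    return o+d*(z0-o[2])/d[2]
def proj(tag,p):
    z=np.load(f'{tag}.npz');f=240/np.tan(np.radians(z['v'])/2)
    q=z['pose'][:3,:3].T@(np.asarray(p)-z['pose'][:3,3]);x,y=q[:2]/q[2]
    if str(z['n'])=='wrist':
        r=np.hypot(x,y);k=np.arctan(r)/r;x*=k;y*=k
    return np.array([x*f+z['cx'],y*f+z['cy']])
def rigid(L,W):
    L=np.array(L)[:,:2];W=np.array(W)[:,:2];l=L-L.mean(0);w=W-W.mean(0)
    a=np.arctan2((l[:,0]*w[:,1]-l[:,1]*w[:,0]).sum(),(l*w).sum())
    R=np.array([[np.cos(a),-np.sin(a)],[np.sin(a),np.cos(a)]]);t=W.mean(0)-R@L.mean(0)
    return a,t,W-(L@R.T+t)
E
python3 - <<'E'
from h import *
T=[(110,22),(743,118),(700,418),(65,320)]
L=np.array([(80,193),(80,-193),(-105,-193),(-105,193)])/1e3
W=[ray('top0',235+(a+.5)/3.636-.5,195+(b+.5)/3.636-.5,.014) for a,b in T]
a,t,r=rigid(L,W);print(a,t,r*1e3)
# side corners: LL crop(180,128)?? -> near-left = (-105,193), bottom-left (237,578)=(-105,-193), bottom right approx
k=3.077
S=[(180,128),(237,572)]
W2=[ray('side0',200+(a_+.5)/k-.5,190+(b+.5)/k-.5,.014) for a_,b in S]
R=np.array([[np.cos(a),-np.sin(a)],[np.sin(a),np.cos(a)]])
print([R.T@(w[:2]-t) for w in W2])
P=cloud('top0')
def med(u0,u1,v0,v1,tag='top0'):
    Q=cloud(tag)[v0:v1,u0:u1].reshape(-1,3);Q=Q[~np.isnan(Q[:,0])];return Q
# clusters in tester frame of high things
Q=P.reshape(-1,3);q=np.c_[(Q[:,:2]-t)@R,Q[:,2]]*1000
def box(n,lo,hi):
    m=np.all((q>lo)&(q<hi),1);s=q[m]; print(n,m.sum(),s.min(0).round(1) if len(s) else'',s.max(0).round(1) if len(s) else'', np.median(s,0).round(1) if len(s) else '')
box('pad',(-30,125,108),(40,185,125))
box('blockhead',(-110,110,100),(-20,200,135))
box('tab',(-115,-185,55),(-40,-80,80))
box('weight',(-40,-140,190),(90,-40,220))
box('tongue',(-60,110,98),(-5,190,110))
E
```

```text
-0.1544965579103971 [ 0.55988195 -0.02821908] [[-1.86482776 -0.82100659]
 [-2.35868313  2.0855438 ]
 [ 2.58542909  1.23773135]
 [ 1.6380818  -2.50226856]]
[array([-0.10290599,  0.19084224]), array([-0.1034451 , -0.19065636])]
pad 350 [-29.4 125.  108.1] [ 20.2 172.4 124.7] [  2.  153.2 116. ]
blockhead 394 [-76.7 142.5 100.2] [-20.3 170.4 124.2] [-50.9 155.6 118.9]
tab 89 [ -95.4 -155.9   55.1] [ -62.3 -145.4   67.8] [ -78.7 -150.2   62.3]
weight 652 [  -7.6 -115.5  190. ] [ 44.8 -63.4 204.5] [ 18.5 -89.  193.1]
tongue 184 [-58.4 142.5  98.3] [-15.5 168.1 109.5] [-30.7 155.6 104.7]
```

```bash
cat >> h.py <<'E'
A=-0.1545;T0=np.array([.5599,-.0282]);RT=np.array([[np.cos(A),-np.sin(A)],[np.sin(A),np.cos(A)]])
def tow(x,y): return RT@(np.array([x,y])/1e3)+T0
def tot(P): P=np.asarray(P);return np.c_[(P[...,:2].reshape(-1,2)-T0)@RT,P[...,2].reshape(-1)]*1000
E
python3 - <<'E'
from h import *
for tag in('top0','side0'):
    im=np.load(tag+'.npz')['im'].astype(int);q=tot(cloud(tag)).reshape(480,640,3)
    R,G,B=im[...,0],im[...,1],im[...,2]
    m=(R>90)&(R>B*2)&(G>.5*R)&(abs(q[...,0]-65)<40)&(abs(q[...,1]+120)<45)&(q[...,2]>40)
    v,u=np.nonzero(m)
    for a,b in zip(v,u): print(tag,b,a,q[a,b].round(0),im[a,b])
q=tot(cloud('top0'))
def box(n,lo,hi):
    m=np.all((q>lo)&(q<hi),1);s=q[m];c=(s.min(0)+s.max(0))/2;print(n,m.sum(),s.min(0).round(1),s.max(0).round(1),c.round(1))
box('canister',(-220,-300,90),(-100,-150,120))
box('jar',(-220,-50,75),(-105,100,95))
box('sprayer',(-100,-350,60),(150,-200,210))
box('cup',(0,200,40),(250,320,90))
box('driver',(-220,60,8),(-106,220,45))
box('head',(-110,110,114),(-20,200,130))
box('headtop',(-110,110,114),(-35,200,130))
m=np.all((q>(-110,120,114))&(q<(-40,200,130)),1)
print(cv2.minAreaRect(q[m][:,:2].astype(np.float32)))
# blue things / driver
print(tow(-78,-200),tow(-62,155))
E
```

```text
top0 409 222 [  71. -115.   88.] [102  81  43]
top0 410 222 [  71. -117.   88.] [101  82  46]
top0 403 223 [  68. -105.   79.] [148 120  65]
top0 404 223 [  68. -106.   85.] [145 116  61]
top0 405 223 [  68. -108.   86.] [144 114  61]
top0 406 223 [  68. -110.   84.] [139 112  62]
top0 407 223 [  69. -112.   83.] [128 102  58]
top0 408 223 [  70. -115.   76.] [114  90  49]
top0 409 223 [  69. -115.   89.] [107  84  40]
top0 410 223 [  69. -117.   89.] [92 73 43]
top0 402 224 [  65. -102.   83.] [145 115  61]
top0 403 224 [  65. -104.   84.] [154 122  51]
top0 404 224 [  66. -106.   84.] [156 124  54]
top0 405 224 [  66. -108.   84.] [156 124  57]
top0 406 224 [  66. -110.   84.] [153 122  57]
top0 407 224 [  67. -112.   83.] [143 115  51]
top0 408 224 [  67. -115.   81.] [126  99  39]
top0 409 224 [  67. -116.   87.] [118  93  46]
top0 410 224 [  67. -118.   87.] [97 79 47]
top0 402 225 [  63. -103.   83.] [143 113  52]
top0 403 225 [  64. -105.   82.] [156 124  54]
top0 404 225 [  64. -106.   84.] [159 124  58]
top0 405 225 [  65. -109.   79.] [157 125  50]
top0 406 225 [  65. -111.
[... 5940 characters left out ...]
78.] [94 73 45]
canister 1053 [-201.2 -299.8   90. ] [-130.3 -233.7  113.6] [-165.7 -266.8  101.8]
jar 416 [-169.2   -1.    78.9] [-123.9   44.5   88.4] [-146.6   21.8   83.6]
sprayer 1798 [  20.1 -295.2   60. ] [ 122.9 -235.7  196.2] [  71.5 -265.4  128.1]
cup 432 [ 50.8 238.1  40.2] [114.8 303.1  83.7] [ 82.8 270.6  62. ]
driver 525 [-196.1   74.4    8.6] [-169.   219.8   30.2] [-182.6  147.1   19.4]
head 231 [-76.7 142.6 115. ] [-44.8 170.4 124.2] [-60.7 156.5 119.6]
headtop 231 [-76.7 142.6 115. ] [-44.8 170.4 124.2] [-60.7 156.5 119.6]
((-60.715572357177734, 156.4724884033203), (27.763160705566406, 31.894847869873047), 89.72577667236328)
[ 0.45205187 -0.21381461] [0.52249085 0.13449467]
```

```bash
cat >> h.py <<'E'
from scipy.spatial.transform import Rotation as Ro
def state():
    s=manip.sense();R=Ro.from_quat(s['tool_rot']).as_matrix();p=s['tcp_pos']
    ya=np.degrees(np.arctan2(R[1,1],R[0,1]))
    print('t%.2f'%s['t'],'tester mm',tot(p[None])[0].round(1),'world',p.round(4),'yaw',round(ya,1),'F',s['force'].round(1),'gap',round(s['finger_gap'],3))
    return s,R,p,ya
def plan(*wps):
    """wps tester mm (x,y,z)"""
    s,R,p,ya=state()
    tw=-np.radians(np.degrees(np.pi/2+A)-ya)/.5
    print('twist',round(tw,3))
    for x,y,z in wps:
        w=np.r_[tow(x,y),z/1e3]; print((x,y,z),'->',(R.T@(w-p)/.4).round(4))
E
python3 -c "
from h import *
plan((-130,280,250),(-100,-60,250))"
```

```text
t0.15 tester mm [-435.3  554.1  241.5] world [0.215  0.5863 0.2415] yaw 69.8 F [ 0.1 -0.4 -0.2] gap 1.0
twist -0.395
(-130, 280, 250) -> [-0.8828 -0.5223 -0.0205]
(-100, -60, 250) -> [-1.1229 -1.3411 -0.0192]
```

Call:
move_arm(
  deltas=[
    [-0.1,-0.06,-0.01,-0.1,0],
    [-0.2,-0.12,-0.02,-0.2,0],
    [-0.3,-0.18,-0.02,-0.3,0],
    [-0.4,-0.24,-0.02,-0.395,0],
    [-0.5,-0.3,-0.02,-0.395,0],
    [-0.6,-0.36,-0.02,-0.395,0],
    [-0.7,-0.42,-0.02,-0.395,0],
    [-0.8,-0.48,-0.02,-0.395,0],
  ],
  force=60,
)

```text
t: 0.82
tcp_pos: [0.4251, 0.3257, 0.2502]
tool_rot: [0.077, 0.997, -0.0, -0.0]
force: [1.1, -0.0, -0.5]
finger_gap: 0.002
```

```bash
python3 -c "
from h import *
plan((-110,-60,250),(-78,-185,250),(-78,-185,110))"
```

```text
t0.82 tester mm [-187.7  328.9  250.2] world [0.4251 0.3257 0.2502] yaw 81.2 F [ 1.1 -0.  -0.5] gap 0.002
twist 0.001
(-110, -60, 250) -> [-1.938e-01 -9.723e-01  6.000e-04]
(-78, -185, 250) -> [-2.7370e-01 -1.2849e+00  6.0000e-04]
(-78, -185, 110) -> [-0.2738 -1.2848  0.3506]
```

Call:
move_arm(
  deltas=[
    [-0.02,-0.1,0,0,0],
    [-0.05,-0.2,0,0,0],
    [-0.08,-0.3,0,0,0],
    [-0.1,-0.4,0,0,0],
    [-0.12,-0.5,0,0,0],
    [-0.14,-0.6,0,0,0],
    [-0.17,-0.7,0,0,0],
    [-0.19,-0.8,0,0,0],
  ],
)

```text
t: 1.48
tcp_pos: [0.4504, -0.0025, 0.2504]
tool_rot: [0.077, 0.997, -0.0, 0.0]
force: [0.5, 0.7, -0.3]
finger_gap: -0.002
```

```bash
python3 -c "
from h import *
plan((-78,-190,250),(-78,-190,42))"
```

```text
t1.48 tester mm [-112.1    8.6  250.4] world [ 0.4504 -0.0025  0.2504] yaw 81.2 F [ 0.5  0.7 -0.3] gap -0.002
twist 0.0
(-78, -190, 250) -> [-0.0852 -0.4965  0.0012]
(-78, -190, 42) -> [-0.0847 -0.4965  0.5212]
```

Call:
move_arm(
  deltas=[
    [-0.02,-0.1,0,0,0],
    [-0.04,-0.2,0,0,0],
    [-0.06,-0.3,0,0,0],
    [-0.08,-0.4,0,0,0],
    [-0.085,-0.497,0,0,0],
    [-0.085,-0.497,0.1,0,0],
    [-0.085,-0.497,0.2,0,0],
    [-0.085,-0.497,0.3,0,0],
  ],
)

```text
t: 2.15
tcp_pos: [0.4536, -0.2037, 0.1296]
tool_rot: [0.078, 0.997, -0.001, 0.001]
force: [0.0, -0.3, -0.2]
finger_gap: 0.0
```

```bash
python3 -c "
from h import *
plan((-78,-190,42),(-78,-110,42),(-78,-106,42))
snap('wrist','w1')"
```

```text
t2.15 tester mm [ -78.  -189.8  129.6] world [ 0.4536 -0.2037  0.1296] yaw 81.0 F [ 0.  -0.3 -0.2] gap 0.0
twist -0.004
(-78, -190, 42) -> [ 0.0005 -0.0003  0.219 ]
(-78, -110, 42) -> [0.001  0.1997 0.2187]
(-78, -106, 42) -> [0.001  0.2097 0.2187]
```

View pics/w1.png

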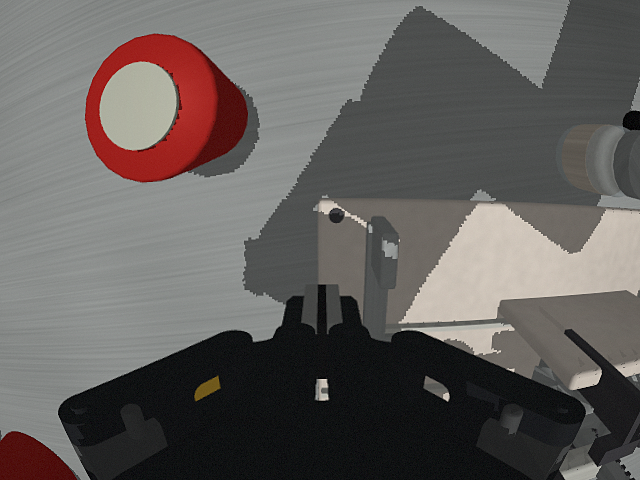

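Wrist view: the closed fingers at (322,310) are beside the tab at (385,250), and the canister at (165,108) is clear. Next I descend and push.

Call:
move_arm(
  deltas=[
    [0,0,0.08,0,0],
    [0,0,0.16,0,0],
    [0,0,0.219,0,0],
    [0,0,0.219,0,0],
    [0,0.04,0.219,0,0],
    [0,0.06,0.219,0,0],
    [0,0.08,0.219,0,0],
    [0,0.1,0.219,0,0],
  ],
)

```text
t: 2.87
tcp_pos: [0.4604, -0.1627, 0.0442]
tool_rot: [0.077, 0.997, -0.001, 0.001]
force: [-0.7, -2.3, -0.4]
finger_gap: 0.001
```

```bash
python3 -c "
from h import *
plan((-78,-110,42))"
```

```text
t2.87 tester mm [ -77.6 -148.2   44.2] world [ 0.4604 -0.1627  0.0442] yaw 81.2 F [-0.7 -2.3 -0.4] gap 0.001
twist 0.002
(-78, -110, 42) -> [0.0009 0.0954 0.0054]
```

Call:
move_arm(
  deltas=[
    [0,0.02,0,0,0],
    [0,0.04,0,0,0],
    [0,0.055,0,0,0],
    [0,0.065,0,0,0],
    [0,0.075,0,0,0],
    [0,0.083,0,0,0],
    [0,0.09,0,0,0],
    [0,0.095,0,0,0],
  ],
)

```text
t: 3.53
tcp_pos: [0.4655, -0.1248, 0.0427]
tool_rot: [0.077, 0.997, -0.0, 0.0]
force: [1.3, -2.2, 1.3]
finger_gap: -0.001
```

```bash
python3 -c "
from h import *
state();snap('top','t2');snap('side','s2')
q=tot(cloud('t2'));m=np.all((q>(-115,-185,55))&(q<(-40,-60,70)),1);s=q[m];print(s.min(0),s.max(0))"
```

```text
t3.53 tester mm [ -78.4 -110.    42.7] world [ 0.4655 -0.1248  0.0427] yaw 81.2 F [ 1.3 -2.2  1.3] gap -0.001Traceback (most recent call last):
  File "<string>", line 4, in <module>
    q=tot(cloud('t2'));m=np.all((q>(-115,-185,55))&(q<(-40,-60,70)),1);s=q[m];print(s.min(0),s.max(0))
                                                                                    ~~~~~^^^
    return umr_minimum(a, axis, None, out, keepdims, initial, where)
ValueError: zero-size array to reduction operation minimum which has no identity
```

View pics/s2.png

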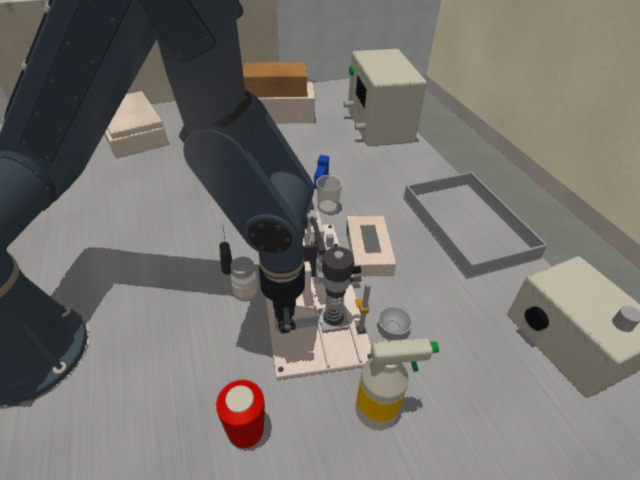

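The carriage is nearly under the plate at (335,315) and the force is still only sliding friction. I'll push on to the stop.

Call:
move_arm(
  deltas=[
    [0,0.003,0,0,0],
    [0,0.006,0,0,0],
    [0,0.009,0,0,0],
    [0,0.012,0,0,0],
    [0,0.015,0,0,0],
    [0,0.0175,0,0,0],
    [0,0.0175,0,0,0],
    [0,0.0175,0,0,0],
  ],
)

```text
t: 4.3
tcp_pos: [0.4653, -0.1234, 0.0426]
tool_rot: [0.075, 0.997, -0.003, -0.001]
force: [-10.9, -27.6, -0.9]
finger_gap: 0.004
```

The force rose to 28 N at TCP y ≈ -108.6, so the carriage is on its stop. I'll back off and lift.

Call:
move_arm(
  deltas=[
    [0,-0.03,0,0,0],
    [0,-0.06,0,0,0],
    [0,-0.06,-0.08,0,0],
    [0.01,-0.06,-0.18,0,0],
    [0.03,-0.06,-0.28,0,0],
    [0.06,-0.06,-0.38,0,0],
    [0.1,-0.06,-0.48,0,0],
    [0.15,-0.02,-0.52,0,0],
  ],
)

```text
t: 4.97
tcp_pos: [0.4082, -0.1194, 0.2549]
tool_rot: [0.078, 0.997, -0.002, 0.004]
force: [0.3, -0.1, -0.0]
finger_gap: -0.003
```

```bash
python3 -c "
from h import *
plan((-140,155,250),(-61,155,250),(-61,155,100))
snap('top','t3');snap('side','s3')
for k in('t3','s3'):
  q=tot(cloud(k));m=np.all((q>(-100,-185,40))&(q<(-60,-60,68)),1);s=q[m];print(len(s),s.min(0),s.max(0))"
```

```text
t4.97 tester mm [-135.9 -113.4  254.9] world [ 0.4082 -0.1194  0.2549] yaw 81.1 F [ 0.3 -0.1 -0. ] gap -0.003
twist -0.003
(-140, 155, 250) -> [0.0113 0.6711 0.0096]
(-61, 155, 250) -> [-0.1862  0.6714  0.0113]
(-61, 155, 100) -> [-0.1829  0.6727  0.3863]
98 [-95.93364842 -94.36852766  40.3750184 ] [-62.55037263 -83.8378197   67.827194  ]
214 [-95.8477639  -97.02139042  40.11569848] [-62.39746061 -84.44591255  67.52961342]
```

View pics/s3.png

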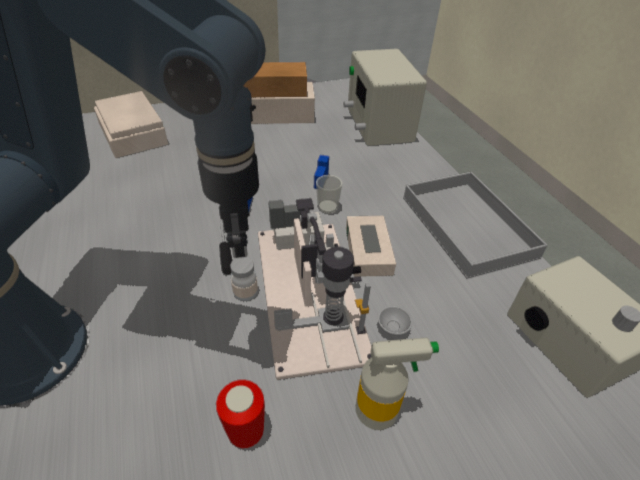

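```bash
python3 -c "
from h import *
q=tot(cloud('top0'));im=np.load('top0.npz')['im'].reshape(-1,3).astype(int)
b=(im[:,2]>60)&(im[:,2]>2*im[:,0])
for lo,hi in(((-300,150,5),(-30,400,100)),((-30,150,5),(300,420,100))):
  m=b&np.all((q>lo)&(q<hi),1);s=q[m];print(len(s),s.min(0).round(),s.max(0).round())
print(proj('top0',np.r_[tow(-60,265),0]),proj('top0',np.r_[tow(10,265),0]),tow(-50,265))
"
```

```text
486 [-149.  264.    9.] [-108.  342.   66.]
452 [ 63. 345.   8.] [110. 418.  66.]
[223.60052913 258.05416111] [228.57818753 226.90232932] [0.55127538 0.24133778]
```

Call:
move_arm(
  deltas=[
    [0.02,0.08,0,0,70],
    [0.02,0.18,0,0,100],
    [0.02,0.28,0,0,100],
    [0.02,0.38,0,0,100],
    [0.0,0.48,0,0,100],
    [-0.05,0.57,0,0,100],
    [-0.12,0.64,0,0,100],
    [-0.185,0.674,0.0,0,100],
  ],
)

```text
t: 5.73
tcp_pos: [0.5208, 0.142, 0.2493]
tool_rot: [0.075, 0.997, 0.001, -0.001]
force: [0.0, -1.0, 0.4]
finger_gap: 1.001
```

```bash
python3 -c "
from h import *
snap('wrist','w4')
plan((-60,156.5,200),(-60,156.5,95))"
```

```text
t5.78 tester mm [-57.9 163.1 249.7] world [0.5278 0.1419 0.2497] yaw 81.3 F [5.6 1.  1.3] gap 0.997
twist 0.007
(-60, 156.5, 200) -> [ 0.006  -0.017   0.1241]
(-60, 156.5, 95) -> [ 0.0078 -0.0179  0.3866]
```

View pics/w4.png

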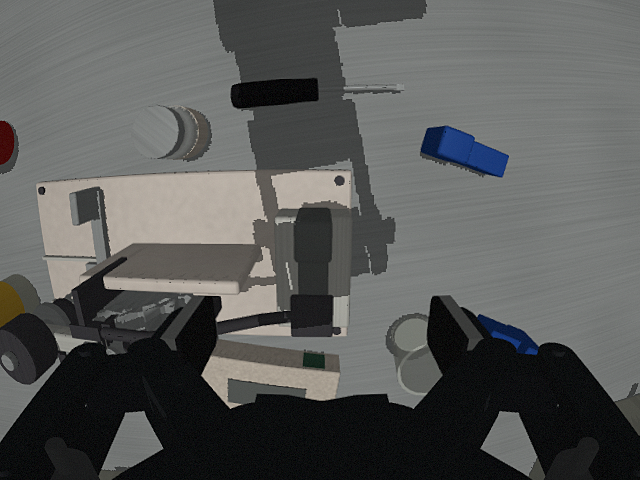

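The wrist view shows the head at (313,235) between the open jaws at (215,310) and (435,310). The arm was still settling in that reading, so I read the state again.

```bash
python3 -c "
from h import *
snap('wrist','w5')
plan((-60,156.5,200),(-60,156.5,94))
q=tot(cloud('w5'));m=np.all((q>(-110,120,110))&(q<(-40,200,130)),1)
print(m.sum(),np.median(q[m],0),cv2.minAreaRect(q[m][:,:2].astype(np.float32)))
m=np.all((q>(-30,125,108))&(q<(40,185,125)),1);print(m.sum(),q[m].min(0),q[m].max(0))
"
```

```text
t5.83 tester mm [-60.8 161.  249.3] world [0.5246 0.1403 0.2493] yaw 81.3 F [ 0.  -0.3 -0.6] gap 1.001
twist 0.006
(-60, 156.5, 200) -> [-0.0016 -0.0115  0.1232]
(-60, 156.5, 94) -> [-0.0009 -0.0118  0.3882]
1729 [-60.22784002 155.91470541 121.98189515] ((-58.90088653564453, 155.7174835205078), (32.13581848144531, 27.97361946105957), 0.2070804387331009)
2068 [-24.69635091 125.02853837 108.0120532 ] [ 22.20848987 171.3005325  123.61133438]
```

Call:
move_arm(
  deltas=[
    [-0.004,0,0.06,0,100],
    [-0.004,0,0.12,0,100],
    [-0.004,0,0.18,0,100],
    [-0.004,0,0.24,0,100],
    [-0.004,0,0.29,0,100],
    [-0.004,0,0.33,0,100],
    [-0.004,0,0.36,0,100],
    [-0.004,0,0.38,0,100],
  ],
)

```text
t: 6.5
tcp_pos: [0.5196, 0.1373, 0.0961]
tool_rot: [0.077, 0.997, -0.0, -0.003]
force: [-0.1, -0.2, -0.5]
finger_gap: 0.999
```

```bash
python3 -c "
from h import *
snap('wrist','w6')
plan((-60,156.5,94))
"
```

```text
t6.55 tester mm [-65.5 157.4  95.5] world [0.5194 0.1374 0.0955] yaw 81.1 F [-0.2 -0.7 -1.6] gap 1.0
twist -0.001
(-60, 156.5, 94) -> [-0.0138 -0.0022  0.0036]
```

View pics/w6.png

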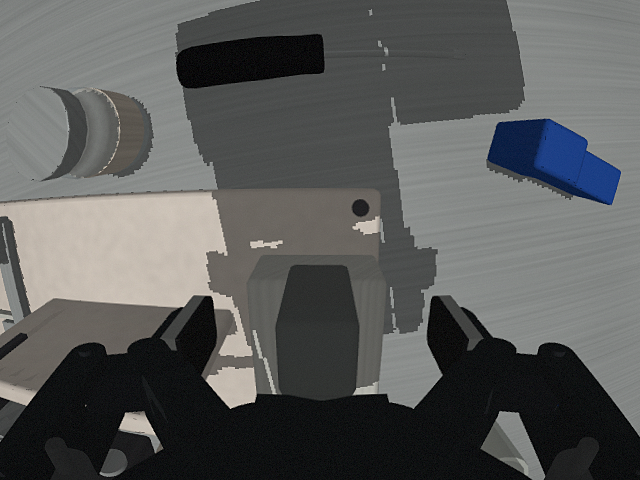

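The head at (317,330) is centred between the pads. I'll nudge 5 mm along +x and close.

Call:
move_arm(
  deltas=[
    [-0.012,0,0.004,0,100],
    [-0.012,0,0.004,0,60],
    [-0.012,0,0.004,0,20],
    [-0.012,0,0.004,0,10],
    [-0.012,0,0.004,0,10],
    [-0.012,0,0.004,0,10],
    [-0.012,0,0.004,0,10],
    [-0.012,0,0.004,0,10],
  ],
  force=60,
)

```text
t: 7.22
tcp_pos: [0.5269, 0.1371, 0.0977]
tool_rot: [0.077, 0.997, -0.0, 0.0]
force: [-1.2, -1.3, 4.1]
finger_gap: 0.32
```

```bash
python3 -c "
from h import *
plan((-60,156.5,94))
"
```

```text
t7.22 tester mm [-58.  158.3  97.7] world [0.5269 0.1371 0.0977] yaw 81.2 F [-1.2 -1.3  4.1] gap 0.32
twist 0.001
(-60, 156.5, 94) -> [ 0.0049 -0.0045  0.0093]
```

Gripped (opening 27 mm). I'll draw the block out along -x, just clear of the pedestal.

Call:
move_arm(
  deltas=[
    [0.0,0,-0.003,0,10],
    [0.02,0,-0.003,0,10],
    [0.04,0,-0.003,0,10],
    [0.07,0,-0.003,0,10],
    [0.11,0,-0.003,0,10],
    [0.15,0,-0.003,0,10],
    [0.18,0,-0.03,0,10],
    [0.19,0,-0.09,0,10],
  ],
)

```text
t: 7.88
tcp_pos: [0.4448, 0.1491, 0.1306]
tool_rot: [0.077, 0.997, -0.001, -0.007]
force: [0.2, 0.1, -1.6]
finger_gap: 0.324
```

```bash
python3 -c "
from h import *
plan((-100,200,165),(-45,265,165),(-45,265,60))
snap('side','s7');snap('wrist','w7')
"
```

```text
t7.88 tester mm [-141.   157.4  130.6] world [0.4448 0.1491 0.1306] yaw 81.2 F [ 0.2  0.1 -1.6] gap 0.324
twist 0.001
(-100, 200, 165) -> [-0.1015  0.1061 -0.0876]
(-45, 265, 165) -> [-0.2391  0.2685 -0.0898]
(-45, 265, 60) -> [-0.2425  0.2692  0.1726]
```

View pics/w7.png

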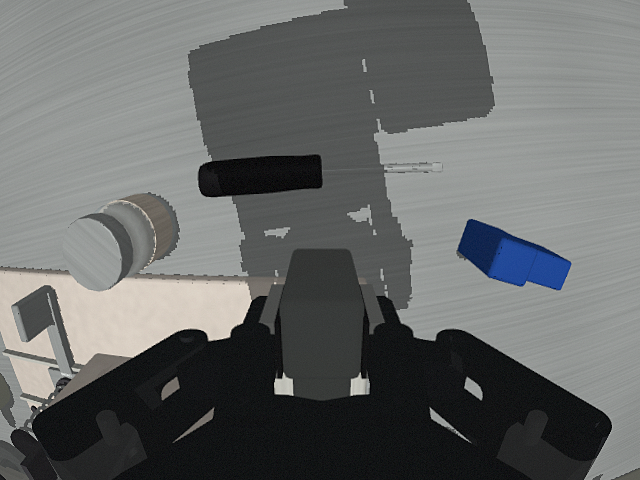

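View pics/s7.png

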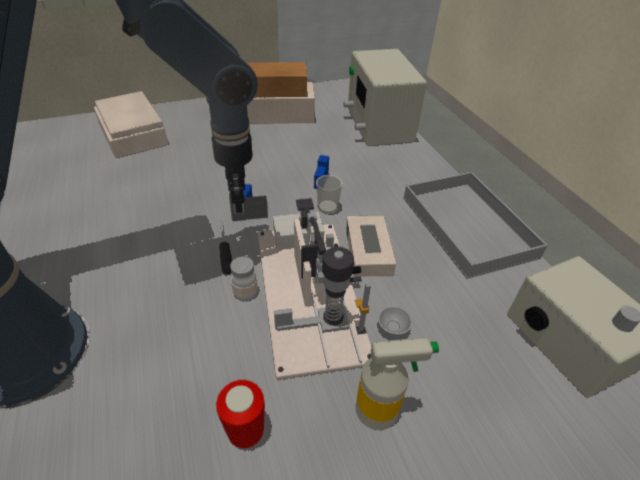

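The block is held level and free of the tail, and the pedestal is empty. I'll carry it past the end of the tester to tester (-55,265).

Call:
move_arm(
  deltas=[
    [0,0.02,-0.04,0,10],
    [0,0.06,-0.08,0,10],
    [0,0.11,-0.09,0,10],
    [-0.03,0.17,-0.09,0,10],
    [-0.08,0.22,-0.09,0,10],
    [-0.13,0.25,-0.09,0,10],
    [-0.18,0.268,-0.09,0,10],
    [-0.215,0.27,-0.09,0,10],
  ],
)

```text
t: 8.65
tcp_pos: [0.5549, 0.2439, 0.1679]
tool_rot: [0.076, 0.997, 0.0, 0.001]
force: [0.2, -0.6, -1.5]
finger_gap: 0.321
```

Call:
move_arm(
  deltas=[
    [0,0,0.03,0,10],
    [0,0,0.07,0,10],
    [0,0,0.12,0,10],
    [0,0,0.17,0,10],
    [0,0,0.21,0,10],
    [0,0,0.245,0,10],
    [0,0,0.265,0,10],
    [0,0,0.275,0,10],
  ],
)

```text
t: 9.32
tcp_pos: [0.5518, 0.2421, 0.0567]
tool_rot: [0.077, 0.997, -0.001, -0.002]
force: [-0.4, -0.6, -2.2]
finger_gap: 0.32
```

```bash
python3 -c "
from h import *
plan((-55,265,38))
snap('wrist','w8');state()
q=tot(cloud('w8'));m=np.all((q>(-90,230,50))&(q<(-20,300,130)),1);print(np.median(q[m],0))
"
```

```text
t9.32 tester mm [-49.6 265.8  56.7] world [0.5518 0.2421 0.0567] yaw 81.2 F [-0.4 -0.6 -2.2] gap 0.32
twist 0.0
(-55, 265, 38) -> [ 0.0132 -0.0021  0.0469]
t9.37 tester mm [-49.4 266.   57. ] world [0.552  0.2422 0.057 ] yaw 81.2 F [ 0.1 -0.3 -3.1] gap 0.32
[-59.54441944 265.23144887  89.74115717]
```

View pics/w8.png

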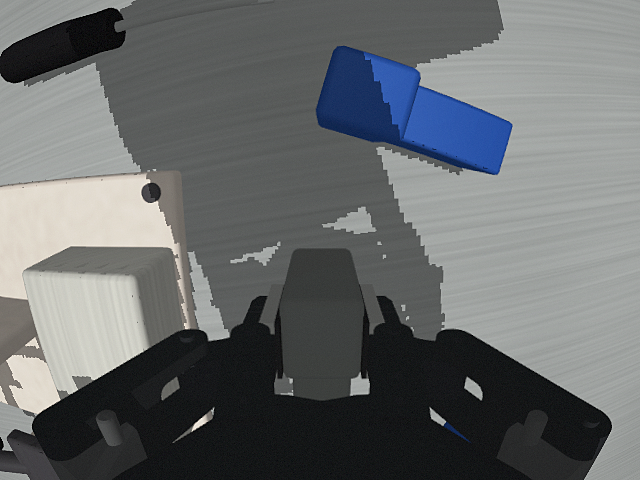

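Clear space all round: the blue look-alike is at (410,110) and the block hangs about 19 mm up. I'll lower it gently.

Call:
move_arm(
  deltas=[
    [0,0,0.015,0,10],
    [0,0,0.028,0,10],
    [0,0,0.036,0,10],
    [0,0,0.041,0,10],
    [0,0,0.045,0,10],
    [0,0,0.048,0,10],
    [0,0,0.05,0,10],
    [0,0,0.05,0,10],
  ],
)

```text
t: 10.03
tcp_pos: [0.5533, 0.2425, 0.0392]
tool_rot: [0.077, 0.997, 0.0, 0.0]
force: [-0.3, 0.3, -2.4]
finger_gap: 0.32
```

```bash
python3 -c "
from h import *
plan((-55,265,38))
"
```

```text
t10.03 tester mm [-48.2 266.4  39.2] world [0.5533 0.2425 0.0392] yaw 81.2 F [-0.3  0.3 -2.4] gap 0.32
twist 0.0
(-55, 265, 38) -> [ 0.017  -0.0035  0.0029]
```

Call:
move_arm(
  deltas=[
    [0,0,0.002,0,10],
    [0,0,0.004,0,10],
    [0,0,0.005,0,10],
    [0,0,0.005,0,10],
    [0,0,0.005,0,20],
    [0,0,0.005,0,40],
    [0,0,0.005,0,60],
    [0,0,0.005,0,70],
  ],
)

```text
t: 10.7
tcp_pos: [0.5535, 0.2425, 0.037]
tool_rot: [0.077, 0.997, 0.0, 0.0]
force: [0.1, 0.3, -1.5]
finger_gap: 0.671
```

```bash
python3 -c "
from h import *
state()
"
```

```text
t10.70 tester mm [-48.  266.5  37. ] world [0.5535 0.2425 0.037 ] yaw 81.2 F [ 0.1  0.3 -1.5] gap 0.671
```

Call:
move_arm(
  deltas=[
    [0,0,0,0,80],
    [0,0,-0.04,0,80],
    [0,0,-0.1,0,80],
    [0,0,-0.18,0,80],
    [0,0,-0.26,0,80],
    [0,0,-0.34,0,40],
    [0,0,-0.42,0,0],
    [0,0,-0.46,0,0],
  ],
)

```text
t: 11.37
tcp_pos: [0.555, 0.2429, 0.2253]
tool_rot: [0.077, 0.997, 0.001, 0.003]
force: [0.8, 0.4, 0.5]
finger_gap: 0.384
```

```bash
python3 -c "
from h import *
snap('wrist','w9');snap('side','s9');snap('top','t9')
plan((3,155,220),(3,155,150))
q=tot(cloud('w9'));m=np.all((q>(-120,230,50))&(q<(60,300,130)),1);print(m.sum(),q[m].min(0),q[m].max(0))
for k in('top0','t3','t9'):
  q=tot(cloud(k));m=np.all((q>(-7,-112,150))&(q<(40,-68,230)),1);print(m.sum(),np.median(q[m],0))
for k in('top0','side0','t9','s9'):
  q=tot(cloud(k));m=np.all((q>(-25,130,100))&(q<(40,185,130)),1);print(k,m.sum(),np.median(q[m],0))
"
```

```text
t11.52 tester mm [-47.5 266.7 222.6] world [0.554  0.2427 0.2226] yaw 81.2 F [ 0.4  0.9 -0.8] gap 0.119
twist 0.0
(3, 155, 220) -> [-0.1262 -0.2794  0.0065]
(3, 155, 150) -> [-0.1256 -0.2796  0.1815]
2133 [-119.44549928  249.50862125   50.08943969] [ 59.99291069 294.06421097  82.01931093]
607 [ 16.80151947 -88.72916163 193.05281691]
608 [ 16.81593257 -88.7766003  192.89660049]
607 [ 16.75106854 -88.78522859 192.95648448]
top0 386 [ -0.22172423 154.39228403 115.71916494]
side0 238 [ -3.03017285 149.82560823 117.40046812]
t9 332 [  2.2627853  154.11395712 115.96318872]
s9 189 [  1.55159579 150.87707225 117.95409001]
```

View pics/w9.png

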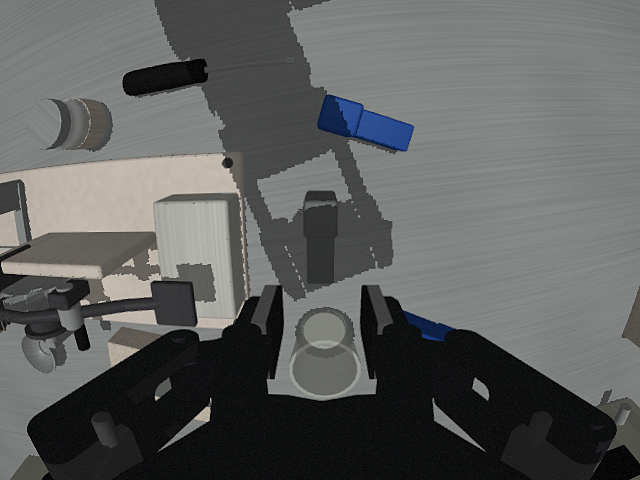

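View pics/s9.png

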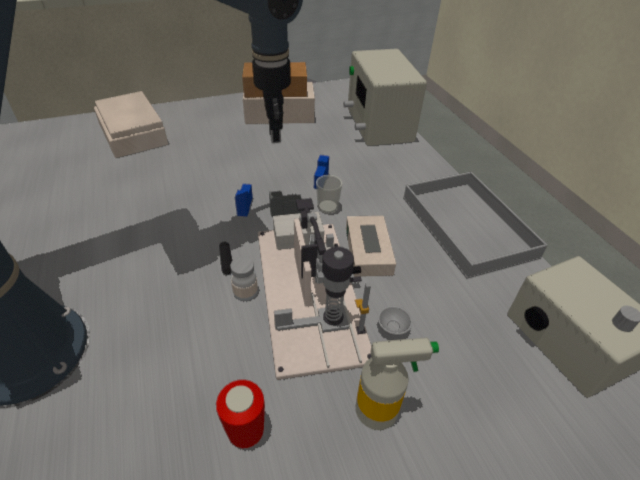

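The grey block stands upright at (320,240) in the wrist view, and the plate is still up. Next I move over the pad with the fingers shut.

Call:
move_arm(
  deltas=[
    [-0.02,-0.05,0.0,0,0],
    [-0.05,-0.12,0.0,0,0],
    [-0.08,-0.19,0.0,0,0],
    [-0.11,-0.25,0.0,0,0],
    [-0.126,-0.275,0.03,0,0],
    [-0.126,-0.275,0.09,0,0],
    [-0.126,-0.275,0.14,0,0],
    [-0.126,-0.275,0.17,0,0],
  ],
)

```text
t: 12.18
tcp_pos: [0.5834, 0.1258, 0.1485]
tool_rot: [0.078, 0.997, -0.0, -0.004]
force: [-1.0, 0.0, 0.1]
finger_gap: 0.001
```

```bash
cat >> h.py <<'E'
def weight(tag):
    q=tot(cloud(tag));im=np.load(tag+'.npz')['im'].reshape(-1,3).astype(int)
    m=(np.hypot(q[:,0]-18,q[:,1]+90)<24)&(q[:,2]>110)&(q[:,2]<215)
    z=q[m,2]
    print(tag,len(z),'p50',np.percentile(z,50).round(1) if len(z) else None,'p80',np.percentile(z,80).round(1)if len(z) else None)
E
python3 -c "
from h import *
snap('top','t10');snap('side','s10')
for k in('top0','t10','side0','s9','s10'): weight(k)
plan((3,157,128))
"
```

```text
top0 558 p50 193.1 p80 195.1
t10 562 p50 193.0 p80 195.0
side0 694 p50 194.3 p80 195.6
s9 771 p50 193.7 p80 195.3
s10 772 p50 193.9 p80 195.4
t12.28 tester mm [ -1.2 156.1 148.3] world [0.5828 0.1262 0.1483] yaw 81.1 F [-0.4  0.3  1.3] gap 0.005
twist -0.0
(3, 157, 128) -> [-0.0109  0.0024  0.0507]
```

View pics/s10.png

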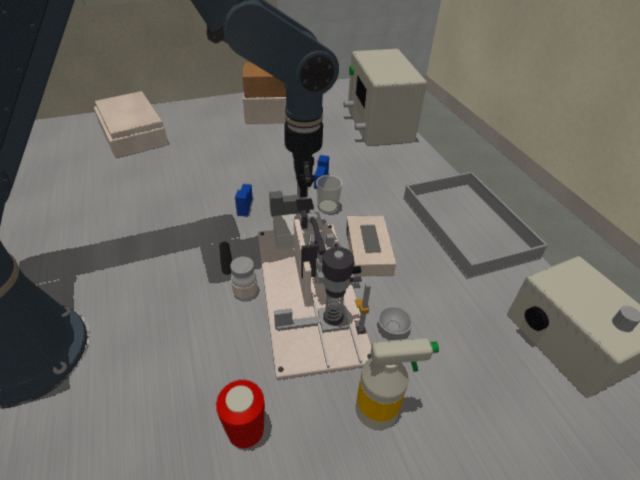

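View pics/t10.png

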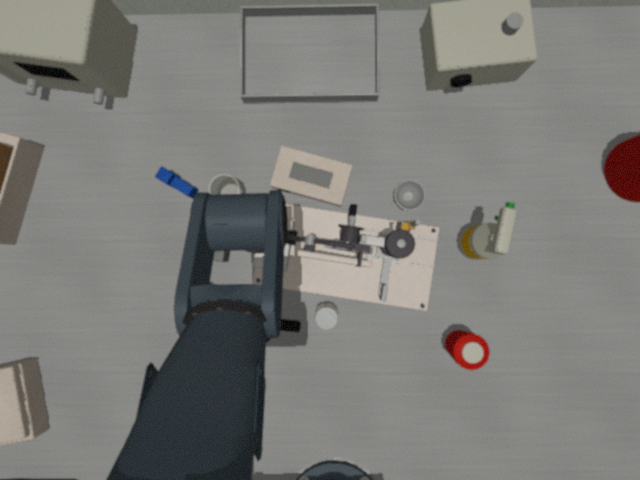

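Both cameras see the weight and the closed fingers are over the pad. I'll press about 15 mm.

Call:
move_arm(
  deltas=[
    [-0.008,0.002,0.03,0,0],
    [-0.01,0.002,0.05,0,0],
    [-0.01,0.002,0.065,0,0],
    [-0.01,0.002,0.08,0,0],
    [-0.01,0.002,0.09,0,0],
    [-0.01,0.002,0.09,0,0],
    [-0.01,0.002,0.09,0,0],
    [-0.01,0.002,0.09,0,0],
  ],
)

```text
t: 12.95
tcp_pos: [0.5908, 0.1259, 0.1179]
tool_rot: [0.077, 0.997, -0.0, 0.001]
force: [0.0, -2.3, 4.3]
finger_gap: -0.001
```

```bash
python3 -c "
from h import *
state();snap('top','t11');weight('t11');state()
"
```

```text
t12.95 tester mm [  6.8 157.  117.9] world [0.5908 0.1259 0.1179] yaw 81.2 F [ 0.  -2.3  4.3] gap -0.001
t11 559 p50 191.2 p80 192.7
t13.00 tester mm [  6.8 157.1 117.9] world [0.5908 0.126  0.1179] yaw 81.2 F [ 0.5 -2.   4.5] gap 0.001
```

Call:
move_arm(
  deltas=[
    [0,0,0.006,0,0],
    [0,0,0.012,0,0],
    [0,0,0.015,0,0],
    [0,0,0.015,0,0],
    [0,0,0.015,0,0],
    [0,0,0.015,0,0],
    [0,0,0.015,0,0],
    [0,0,0.015,0,0],
  ],
)

```text
t: 13.67
tcp_pos: [0.5905, 0.1263, 0.1112]
tool_rot: [0.077, 0.997, 0.0, 0.0]
force: [0.8, -1.6, 4.7]
finger_gap: -0.001
```

```bash
python3 -c "
from h import *
state();snap('top','t12');weight('t12');state()
"
```

```text
t13.67 tester mm [  6.5 157.4 111.2] world [0.5905 0.1263 0.1112] yaw 81.2 F [ 0.8 -1.6  4.7] gap -0.001
t12 547 p50 185.0 p80 186.8
t13.72 tester mm [  6.5 157.4 111.2] world [0.5905 0.1263 0.1112] yaw 81.2 F [ 0.8 -2.2  4.2] gap 0.002
```

Call:
move_arm(
  deltas=[
    [0,0,0,0,0],
    [0,0,0,0,0],
    [0,0,0,0,0],
    [0,0,0,0,0],
    [0,0,0,0,0],
    [0,0,0,0,0],
    [0,0,0,0,0],
    [0,0,0,0,0],
  ],
)

```text
t: 14.38
tcp_pos: [0.5904, 0.1263, 0.1112]
tool_rot: [0.077, 0.997, 0.0, 0.0]
force: [1.0, -0.3, 3.8]
finger_gap: 0.004
```

Call:
move_arm(
  deltas=[
    [0,0,0,0,0],
    [0,0,0,0,0],
    [0,0,0,0,0],
    [0,0,0,0,0],
    [0,0,0,0,0],
    [0,0,0,0,0],
    [0,0,0,0,0],
    [0,0,0,0,0],
  ],
)

```text
t: 15.05
tcp_pos: [0.5904, 0.1262, 0.1112]
tool_rot: [0.077, 0.997, 0.0, 0.0]
force: [1.9, 0.3, 2.6]
finger_gap: -0.0
```

```bash
python3 -c "
from h import *
state();snap('top','t13');weight('t13');state()
"
```

```text
t15.05 tester mm [  6.4 157.3 111.2] world [0.5904 0.1262 0.1112] yaw 81.2 F [1.9 0.3 2.6] gap -0.0
t13 530 p50 173.4 p80 175.1
t15.10 tester mm [  6.3 157.3 111.1] world [0.5904 0.1262 0.1111] yaw 81.2 F [ 2.4 -1.   3.4] gap -0.002
```

Call:
move_arm(
  deltas=[
    [0,0,0,0,0],
    [0,0,0,0,0],
    [0,0,0,0,0],
    [0,0,0,0,0],
    [0,0,0,0,0],
    [0,0,0,0,0],
    [0,0,0,0,0],
    [0,0,0,0,0],
  ],
)

```text
t: 15.77
tcp_pos: [0.5902, 0.1262, 0.1111]
tool_rot: [0.077, 0.997, 0.0, -0.0]
force: [3.1, 0.5, 3.5]
finger_gap: 0.003
```

Call:
move_arm(
  deltas=[
    [0,0,0,0,0],
    [0,0,0,0,0],
    [0,0,0,0,0],
    [0,0,0,0,0],
    [0,0,0,0,0],
    [0,0,0,0,0],
    [0,0,0,0,0],
    [0,0,0,0,0],
  ],
)

```text
t: 16.43
tcp_pos: [0.5902, 0.1262, 0.1111]
tool_rot: [0.077, 0.997, 0.0, -0.0]
force: [2.0, 0.3, 3.2]
finger_gap: -0.002
```

```bash
python3 -c "
from h import *
snap('top','t14');weight('t14');state()
"
```

```text
t14 517 p50 163.1 p80 164.8
t16.48 tester mm [  6.2 157.2 111.1] world [0.5902 0.1262 0.1111] yaw 81.2 F [ 3.3 -0.3  3.2] gap -0.002
```

Call:
move_arm(
  deltas=[
    [0,0,0,0,0],
    [0,0,0,0,0],
    [0,0,0,0,0],
    [0,0,0,0,0],
    [0,0,0,0,0],
    [0,0,0,0,0],
    [0,0,0,0,0],
    [0,0,0,0,0],
  ],
)

```text
t: 17.15
tcp_pos: [0.5902, 0.1262, 0.1111]
tool_rot: [0.077, 0.997, -0.0, -0.0]
force: [3.1, 0.2, 2.6]
finger_gap: -0.002
```

```bash
python3 -c "
from h import *
snap('top','t15');weight('t15');state()
"
```

```text
t15 516 p50 158.2 p80 160.0
t17.20 tester mm [  6.2 157.2 111.1] world [0.5902 0.1262 0.1111] yaw 81.2 F [ 3.3 -0.   3.4] gap -0.0
```

Call:
move_arm(
  deltas=[
    [0,0,0,0,0],
    [0,0,0,0,0],
    [0,0,0,0,0],
    [0,0,0,0,0],
    [0,0,0,0,0],
    [0,0,0,0,0],
    [0,0,0,0,0],
    [0,0,0,0,0],
  ],
)

```text
t: 17.87
tcp_pos: [0.5902, 0.1262, 0.1111]
tool_rot: [0.077, 0.997, 0.0, -0.0]
force: [2.6, 0.1, 3.3]
finger_gap: -0.0
```

```bash
python3 -c "
from h import *
snap('top','t16');weight('t16');state()
"
```

```text
t16 507 p50 153.3 p80 155.0
t17.92 tester mm [  6.2 157.2 111.1] world [0.5902 0.1262 0.1111] yaw 81.2 F [ 3.4 -0.   3.4] gap -0.0
```

Call:
move_arm(
  deltas=[
    [0,0,0,0,0],
    [0,0,0,0,0],
    [0,0,0,0,0],
    [0,0,0,0,0],
    [0,0,0,0,0],
    [0,0,0,0,0],
    [0,0,-0.08,0,0],
    [0,0,-0.17,0,0],
  ],
)

```text
t: 18.58
tcp_pos: [0.5852, 0.126, 0.1756]
tool_rot: [0.077, 0.997, -0.001, -0.007]
force: [0.4, 0.4, -0.2]
finger_gap: 0.003
```

Call:
move_arm(
  deltas=[
    [0,0,-0.05,0,0],
    [0,0,-0.05,0,0],
    [0,0,-0.05,0,0],
    [0,0,-0.05,0,0],
    [0,0,-0.05,0,0],
    [0,0,-0.05,0,0],
    [0,0,-0.05,0,0],
    [0,0,-0.05,0,0],
  ],
)

```text
t: 19.25
tcp_pos: [0.5897, 0.1262, 0.1981]
tool_rot: [0.077, 0.997, -0.0, -0.001]
force: [-0.1, -0.2, 0.2]
finger_gap: -0.001
```

```bash
python3 -c "
from h import *
snap('top','t17');weight('t17');snap('side','s17');weight('s17');state()
"
```

```text
t17 502 p50 145.0 p80 147.0
s17 434 p50 146.5 p80 147.7
t19.35 tester mm [  6.  157.2 198.6] world [0.59   0.1262 0.1986] yaw 81.2 F [ 0.7 -0.4 -0.1] gap -0.001
```

View pics/s17.png

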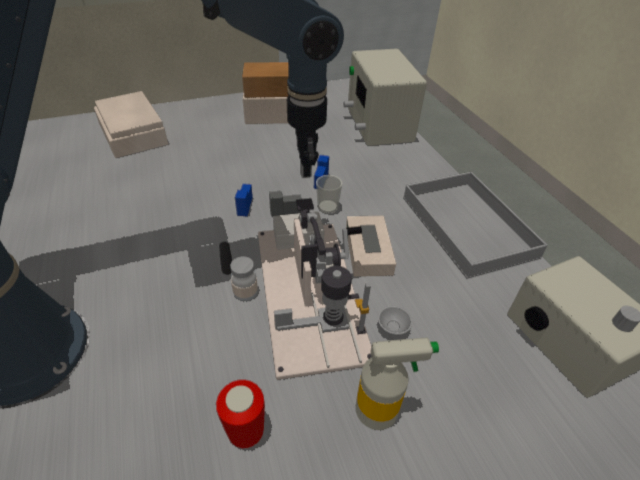

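The tail is released and the plate is 48 mm down, still settling onto the tooth. I'll lift clear and measure again.

Call:
move_arm(
  deltas=[
    [0,0,-0.05,0,0],
    [0,0,-0.1,0,0],
    [0,0,-0.1,0,0],
    [0,0,-0.1,0,0],
    [0,0,-0.1,0,0],
    [0,0,-0.1,0,0],
    [0,0,-0.1,0,0],
    [0,0,-0.1,0,0],
  ],
)

```text
t: 20.02
tcp_pos: [0.5897, 0.1261, 0.2382]
tool_rot: [0.077, 0.997, -0.0, -0.001]
force: [0.5, -0.9, -0.2]
finger_gap: -0.001
```

Call:
move_arm(
  deltas=[
    [0,0,0,0,0],
    [0,0,0,0,0],
    [0,0,0,0,0],
    [0,0,0,0,0],
    [0,0,0,0,0],
    [0,0,0,0,0],
    [0,0,0,0,0],
    [0,0,0,0,0],
  ],
)

```text
t: 20.68
tcp_pos: [0.5902, 0.1262, 0.2392]
tool_rot: [0.077, 0.997, -0.0, 0.0]
force: [-0.2, 0.4, 0.7]
finger_gap: -0.003
```

```bash
python3 -c "
from h import *
snap('top','t18');weight('t18');snap('side','s18');weight('s18');snap('wrist','w18');state()
im=cv2.imread('pics/s18.png')[250:340,300:400];cv2.imwrite('pics/s18c.png',cv2.resize(im,None,fx=6,fy=6,interpolation=cv2.INTER_CUBIC))
q=tot(cloud('w18'));m=np.all((q>(-120,235,50))&(q<(40,300,75)),1);print('block',m.sum(),np.median(q[m],0))
for k in('t18','s18'):
  q=tot(cloud(k));m=np.all((q>(-100,-185,40))&(q<(-60,-60,68)),1);s=q[m];print('tab',len(s),s.min(0),s.max(0))
q=tot(cloud('w18'));m=np.all((q>(-12,140,95))&(q<(18,170,130)),1);print('pad',m.sum(),np.median(q[m],0))
"
```

```text
t18 499 p50 143.3 p80 145.2
s18 437 p50 144.9 p80 146.3
t20.83 tester mm [  6.2 157.2 239.1] world [0.5902 0.1262 0.2391] yaw 81.2 F [ 0.  -0.3  0.7] gap -0.002
block 1307 [-50.55232348 264.99790112  61.8791394 ]
tab 95 [-95.65577761 -94.43929359  40.85145016] [-62.50696707 -83.85401745  67.05244173]
tab 211 [-95.7271828  -96.15087451  40.1410396 ] [-62.40478433 -83.46299637  67.90865929]
pad 1764 [  2.52642603 154.69212001 117.31448032]
```

View pics/s18c.png

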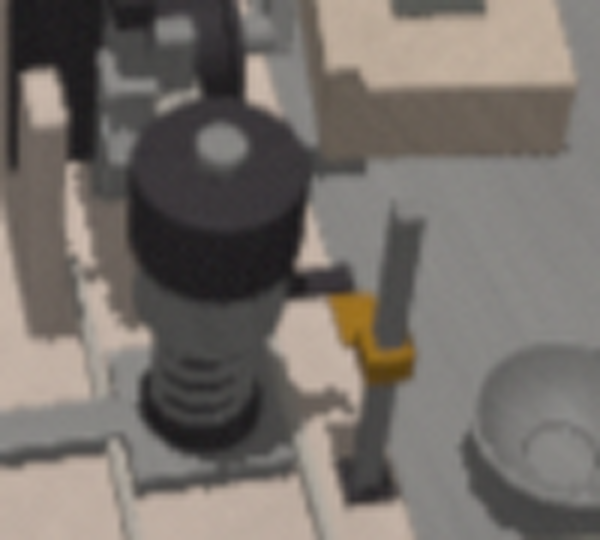

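View pics/w18.png

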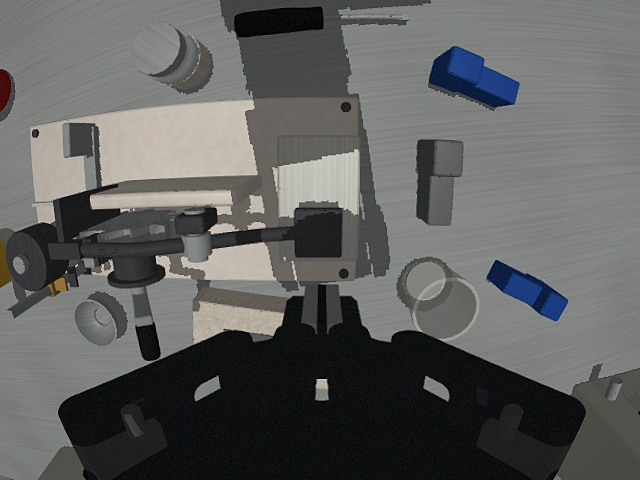

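The side crop shows the pointer at (320,280) and the brass tip at (350,310). The pad is back at z 117, the block is upright and the tab is home. One last direct check of pointer height against the mark.

```bash
python3 -c "
from h import *
q=tot(cloud('s18')).reshape(480,640,3);im=np.load('s18.npz')['im']
for v in range(294,299):
  print([(u,*q[v,u].round(0).astype(int),int(im[v,u].max())) for u in range(349,359)])
snap('top','t19');weight('t19')
"
```

```text
[(349, np.int64(67), np.int64(-32), np.int64(15), 115), (350, np.int64(51), np.int64(-85), np.int64(82), 147), (351, np.int64(52), np.int64(-86), np.int64(84), 147), (352, np.int64(54), np.int64(-86), np.int64(82), 138), (353, np.int64(56), np.int64(-86), np.int64(83), 137), (354, np.int64(58), np.int64(-85), np.int64(81), 132), (355, np.int64(60), np.int64(-86), np.int64(82), 102), (356, np.int64(62), np.int64(-87), np.int64(82), 83), (357, np.int64(63), np.int64(-88), np.int64(83), 83), (358, np.int64(90), np.int64(-23), np.int64(-1), 108)]
[(349, np.int64(48), np.int64(-87), np.int64(82), 74), (350, np.int64(51), np.int64(-85), np.int64(80), 88), (351, np.int64(52), np.int64(-87), np.int64(81), 86), (352, np.int64(54), np.int64(-86), np.int64(80), 77), (353, np.int64(56), np.int64(-88), np.int64(82), 71), (354, np.int64(58), np.int64(-87), np.int64(80), 71), (355, np.int64(59), np.int64(-90), np.int64(84), 65), (356, np.int64(61), np.int64(-90), np.int64(83), 62), (357, np.int64(63), np.int64(-89), np.int64(82), 66), (358, np.int64(65), np.int64(-90), np.int64(82), 94)]
[(349, np.
[... 940 characters left out ...]
94), np.int64(82), 57), (357, np.int64(61), np.int64(-95), np.int64(84), 57), (358, np.int64(64), np.int64(-94), np.int64(82), 66)]
[(349, np.int64(46), np.int64(-94), np.int64(83), 35), (350, np.int64(49), np.int64(-94), np.int64(81), 41), (351, np.int64(50), np.int64(-95), np.int64(83), 54), (352, np.int64(52), np.int64(-94), np.int64(82), 60), (353, np.int64(55), np.int64(-93), np.int64(79), 63), (354, np.int64(57), np.int64(-93), np.int64(79), 62), (355, np.int64(58), np.int64(-95), np.int64(82), 62), (356, np.int64(60), np.int64(-94), np.int64(80), 63), (357, np.int64(62), np.int64(-96), np.int64(81), 72), (358, np.int64(63), np.int64(-96), np.int64(81), 84)]
t19 502 p50 142.9 p80 145.1
```

Pointer top face is about 82 and the mark's top face about 84.3, so they differ by roughly 2 mm. The plate is still at 50 mm down.

```bash
python3 -c "
from station import manip
print(manip.sign_off())"
```

```text
the job is handed in; nothing more can be done
None
```

The job is done and handed in at about 21 s of the 72 s allowed; the sign-off gave no verdict.

**What I did, in order:**
- I pushed the carriage with the spring onto its stop.
- I drew the grey block out from under the tail and stood it on the table past the pawl end of the tester.
- I pressed the tail until the plate had sunk about 44 mm, then let go, and the pawl caught at the fifth tooth.

**Last checks before hand-in:**
- **Carriage:** the tab face is at about y −95 in the tester frame, which is fully home.
- **Plate:** the weight's top is 50 mm below its start and was no longer sinking.
- **Pawl:** the pad is back at 117 mm, its height with the pawl in.
- **Pointer and mark:** the top of the pointer blade is at about 82 mm and the top of the brass blade at about 84 mm. That is 2 to 3 mm apart, against a limit of 6.5 mm.
- **Block:** it stands upright, about 120 mm from the pad.
- **Arm:** it was well clear and touching nothing.
- **Bystanders:** I did not measure these at the end. In the last pictures they look unmoved and upright, and no contact force pointed to a bump.

No check failed. The top and side cameras differed by about 1.6 mm on the weight's final height, which does not change the tooth.

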